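# Clear the cash box and hold its lock open

### The job

I want to get at the waffle money: clear the cash box's lid by laying the wooden spoon across the utensil rest, in both forks, then take the key off its hook and work it fully home into the lock in the lid - the pins are sticky, so wiggle it in rather than force it. Turn it a quarter turn clockwise, to the stop; the lock springs back by itself, so finish still gripping the key and holding it turned, so that I can lift the lid. Leave everything else where it is, the opener on its hook included.

Things in the scene. Friction and masses are not known exactly. Their poses are not given: they have to be found in the camera images.
- spoon_mid (a point): where to grip the small wooden spoon, 220 mm long, which lies flat on the cash box's lid: on the handle's centreline, half-way up (4.5 mm above its underside). x runs along the spoon towards the bowl, z up. Handle 11 mm wide, 9 mm thick
- spoon: the same spoon, about 32 g; origin on its underside right below spoon_mid, same axes. From here the handle reaches 116 mm back and 56 mm ahead; the bowl (39 mm wide, 13 mm thick, underside level with the handle's) goes on to 109 mm. It balances about 25 mm ahead of the origin
- rest_saddle (a point): utensil rest, fixed: midway between its two forks, at the height of the fork bottoms, 45 mm above the worktop. z up, x: the way the spoon is to lie (either way round). The forks stand 40 mm either way along x; each is 28 mm wide between horns 12 mm high. With spoon_mid over this point the spoon lies steady, its bowl clear of the forks
- utensil_rest: the same rest: wooden foot 110 x 64 x 10 mm carrying the two forked steel uprights, each 6 mm thick and 42 mm wide, 57 mm high to the horns' tops; origin under its centre, same axes
- key_bow (a point): centre of the bow of the steel key, which hangs bit down from one of the hook panel's two prongs (the opener is on the other; which is where varies). y: across the bow, z: up along the key, x: through its thickness. Bow 28 mm wide, 30 mm high (15 mm up and down from here), 5 mm thick, with a hole 13 wide, 18 mm high in its middle for the prong
- key_tip (a point): lower end of the key, middle of the bit, 49 mm below key_bow, same axes. The double bit is a flat blade 18 mm wide (along y), 4 mm thick (x), 15 mm high, a little narrower in its lowest 2 mm. Above it a round shank 4.5 mm thick, and a 12 mm wide collar whose underside is 24.5 mm above the tip
- key: the same key, 64 mm long, about 35 g; origin at key_tip, same axes. Half a turn about z leaves it the same
- hook_panel: low white perforated steel panel, fixed, 260 mm wide (y), 148 mm high, 3 mm thick; origin at its foot, mid-thickness. Two level steel prongs, 4 mm thick, 44 mm long with a 7 mm ball at the end, point to its -x, 50 mm either side of the middle, 128 mm above the worktop. Key and opener hang about 24 mm out. To free the key raise it 7 mm and draw it 40 mm or more to the panel's -x
- keyhole (a point): centre of the keyhole at the top face of the 38 mm square lock plate in the cash box's lid, 93 mm above the worktop, 3 mm proud of the lid. z up. A slot 20 mm along y, 6.5 mm along x, 1.5 mm chamfer, straight down: 8 mm through the fixed plate, then into the turning barrel (slot 5.6 mm wide). The key goes in bit down, either way round
- cashbox: grey steel cash box, fixed, 180 (x) x 260 (y) x 90 mm, lid on top; origin under its centre; keyhole 40 mm to -x and 65 mm to +y of the centre. The key is fully home when its collar sits on the plate, key_tip 24.5 mm below the keyhole's face; only then can it turn, and once turned it cannot come out
- lock_pins (a point): in the lock, between two pairs of sticky pins that stand 1.6 mm into the barrel's slot from both sides and stay where they are pushed. The key's tip meets them about 12 and 17 mm below the keyhole's face. A straight push gets past at 10 to 20 N; rocking the key a few degrees (0.09 rad) either way nudges the pins back, so that about 8 N will do
- lock_barrel (a joint): turn of the lock's barrel in rad: 0 locked (its slot in line with the keyhole), grows as the key is turned clockwise seen from above, stop at 1.6. A spring turns it back to 0 when let go (about 0.04 N m at the start, 0.12 N m at the end). The key has about 0.1 rad of play in it
- opener_mid (a point): bystander: flat steel bar opener, 34 x 108 mm, hanging on the other prong of the hook panel; this point is its middle
- mug: bystander: white mug, 72 mm wide, 75 mm high
- pepper_mill: bystander: dark wooden pepper mill, 52 mm wide, 138 mm high
- salt_jar: bystander: low white jar with wooden lid, 72 mm wide, 64 mm high
- timer: bystander: round kitchen timer, 60 mm wide, 44 mm high
- tongs: bystander: steel kitchen tongs lying flat, 200 mm long, 12 mm high

How it is judged:
On the way, in this order (a step that is already met when the one before it is completed fails the run):
1. the wooden spoon lies across the utensil rest, in both forks, let go and still (x of spoon_mid in the frame of rest_saddle between -0.03 and 0.03 m and y of spoon_mid in the frame of rest_saddle between -0.012 and 0.012 m and z of spoon_mid in the frame of rest_saddle between 0.001 and 0.0095 m and angle between the x axis of spoon_mid and the x axis of rest_saddle, either way round below 0.25 rad and contact force between the fingers and spoon below 0.05 N and linear speed of spoon below 0.02 m/s), for 0.3 s.
2. the key is fully home in the lock (z of key_tip in the frame of keyhole below -0.022 m and horizontal distance between key_tip and keyhole below 0.004 m), for 0.1 s.
At the end, for the whole second after the job is handed in: Barrel held turned beyond 1.35 rad (stop 1.6), key fully home (tip 22 mm or more below the keyhole's face, within 4 mm sideways) and gripped with over 2 N; spoon still, untouched, in both forks (spoon_mid within 30 mm along, 12 mm across the saddle, at fork height, 0.25 rad) (all of step 1 and all of step 2 and value of joint lock_barrel above 1.35 rad and contact force between the fingers and key above 2 N); the arm keeps its last pose, push and grip.
It fails at once if the key is forced: over 100 N between the key and the cash box's lock (contact force between key and cashbox above 100 N).
It fails at once if the opener is knocked off its prong (height (world z) of opener_mid below 0.07 m or distance of opener_mid from where it was at the start of the episode above 0.03 m or angle between key_tip's own z axis and vertical above 3 rad).
It fails at once if a bystander on the worktop (mug, pepper mill, salt jar, timer, tongs) is shifted by more than 30 mm (distance of any of mug, pepper_mill, salt_jar, timer, tongs from where it was at the start of the episode above 0.03 m).
It also fails if it takes over 64 s, if anything falls off the work surface, if the arm or the gripper's body presses on something with over 40 N, if the wrist force passes 120 N, or if a joint passes its speed limit or range.

### The arm

A 6-joint arm with a two-finger parallel gripper is mounted at the origin on the work surface. World frame = base frame: x ahead of the robot, y to its left, z up, the work surface at z = 0. Lengths are in m, angles in rad, forces in N, time in s.
With the tool pointing down it reaches from about 0.325 to 0.75 m from the base axis. Payload 7.6 kg.
Tool frame: the origin (TCP) lies midway between the tips of the shut fingers; the grasp point (between the pads) lies 19 mm behind it; z points along the fingers, y is the direction in which the jaws open and shut (so a half turn about z gives the same grasp; the last joint's range is limited). The gripper opens to 85 mm and grips with 20 to 120 N. Pads are 22 mm wide; open, the fingers measure 114 mm over their backs; the gripper's body (76 mm by 85 mm) begins 54 mm behind the grasp point. The pads swing forward as they close: fully open they stand 13 mm farther back than shut.
Start: joints at [1.134, 0.052, 1.401, -0, 1.689, -0.07], TCP at [0.188, 0.49, 0.206] pointing down, gripper open.
Joint ranges: [-2.9, 2.9], [-0.91, 2.17], [0.12, 2.37], [-1.06, 4.2], [0.26, 2.73], [-2.93, 2.93]. Speed limits (rad/s): [2.57, 2.57, 3.01, 3.14, 3.14, 3.14].

### API

Orientations are given as a unit quaternion [x, y, z, w].
In Python, from rig import robot, grip, viewer gives the robot as it stands. Calls block until the motion is done:
- robot.move_pose(position, orientation): joint-space move of the TCP to a pose.
- robot.move_linear(position, velocity=0.15, frame=None, max_force=None): straight line of the TCP; frame=None keeps the orientation; velocity is the mean speed in m/s. With max_force (N) it stops when the force on the tool has changed by that much, and returns True; else False.
- robot.goto_joints(angles): joint-space move.
- grip(opening, f_grip=None): finger opening in m; f_grip is the grip in N (None keeps the last); returns when the fingers have stopped.
- robot.pause(seconds).
- robot.solve_ik(position, orientation): joint angles nearest the present ones, or None.
- viewer.grab_frame(name): name is "scene" or "top"; returns a dict with "frame" (400x640x3 uint8, red, green, blue), "vfov" (degrees; the focal length in pixels is half the picture's height over the tangent of half this angle, whatever the lens; pixels are square), "cx", "cy" (the principal point, pixels), "distortion" ([k1, k2, p1, p2, k3] as OpenCV has them; the pictures are not rectified), "R" (3x3) and "t" (3): a world point X has camera coordinates R X + t. Camera axes: x right, y down, z forward; pixel columns grow to the right and rows downward; lengths in m; the calibration is good to about 2 mm. A picture is of the moment at which its call begins. There is no depth.
A pose or a line that the arm cannot do raises robot.Unreachable and nothing moves.
- robot.job_done(): hands the job in, once; it reports no verdict.
Readings, each from a call of its own:
- robot.current_time_s(): time.
- robot.current_q(): joint angles.
- robot.current_qd(): joint speeds.
- robot.current_joint_efforts(): joint torques, N m.
- robot.current_position(): TCP position.
- robot.current_tool_rot(): TCP orientation.
- robot.current_ft_force(): force on the tool from outside, world axes, zero at the start.
- robot.current_wrist_torque(): the same for the moment, N m.
- robot.current_width(): finger opening in m.
Only numpy, scipy, OpenCV 4.12 (cv2) and the standard library are available. Lean on these libraries where they do the work, as an engineer would, in place of code of your own. Each camera call takes 0.05 s, during which the arm holds its last target.

## Working session

There is one attempt and no reset: what is moved stays moved. The work goes in short steps, each a Python script; the robot and the scene stay as the last script left them, time stands still between calls to the robot, and variables do not carry over. Pictures are saved under pics/ and viewed, and the job is handed in when it is done.

```bash
ls; mkdir -p pics; python3 - <<'E'
from rig import robot,grip,viewer
import cv2,numpy as np
for n in("scene","top"):
    f=viewer.grab_frame(n)
    cv2.imwrite(f"pics/{n}0.png",f["frame"][:,:,::-1])
    np.savez(f"{n}0.npz",**f)
    print(n,{k:np.round(np.array(v),3).tolist() for k,v in f.items() if k!="frame"})
print(robot.current_tool_rot(),robot.current_time_s())
E
```

```text
pics
scene {'vfov': 57.518, 'cx': 320.11, 'cy': 193.342, 'distortion': [-0.031, 0.0, 0.0, 0.0, 0.0], 'R': [[-0.848, 0.529, 0.011], [0.379, 0.622, -0.685], [-0.369, -0.577, -0.728]], 't': [0.44, -0.146, 1.203]}
top {'vfov': 55.675, 'cx': 318.54, 'cy': 198.783, 'distortion': [0.017, 0.0, 0.0, 0.0, 0.0], 'R': [[-0.01, -1.0, -0.008], [-0.98, 0.011, -0.199], [0.199, 0.006, -0.98]], 't': [0.023, 0.558, 0.889]}
[ 1.82376320e-01  9.83228559e-01 -6.65280314e-04 -1.87965491e-04] 0.1
```

View pics/scene0.png

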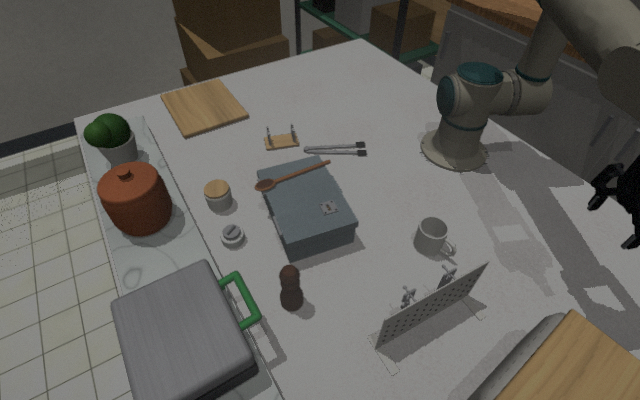

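View pics/top0.png

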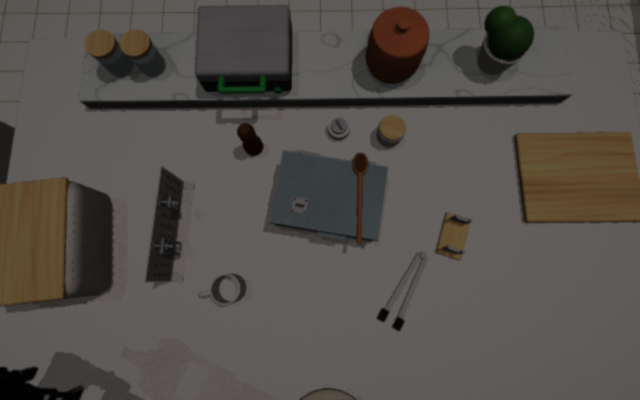

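The scene view shows the box in the middle with the spoon on it, the rest behind at about (282,138), and the hook panel at (430,310). The top view shows the box at (330,195), the rest at (454,235) and the panel at (165,225). I'll enlarge these.

```bash
python3 - <<'E'
import cv2,numpy as np
t=cv2.imread("pics/top0.png");s=cv2.imread("pics/scene0.png")
def crop(im,x0,y0,w,h,k,name):
    c=cv2.resize(im[y0:y0+h,x0:x0+w],None,fx=k,fy=k,interpolation=cv2.INTER_CUBIC)
    c=cv2.convertScaleAbs(c,alpha=1.6)
    for x in range(x0-x0%10+10,x0+w,10): 
        cv2.line(c,((x-x0)*k,0),((x-x0)*k,4 if x%50 else 12),(0,0,255),1)
        if x%20==0: cv2.putText(c,str(x),((x-x0)*k-10,22),0,.35,(0,0,255),1)
    for y in range(y0-y0%10+10,y0+h,10): 
        cv2.line(c,(0,(y-y0)*k),(4,(y-y0)*k),(0,0,255),1)
        if y%20==0: cv2.putText(c,str(y),(6,(y-y0)*k+4),0,.35,(0,0,255),1)
    cv2.imwrite(f"pics/{name}.png",c)
crop(t,260,140,130,110,6,"t_box")
crop(t,430,200,50,65,9,"t_rest")
crop(t,140,160,60,130,4,"t_panel")
crop(s,250,120,120,140,4,"s_box")
crop(s,370,255,120,100,6,"s_panel")
crop(s,255,115,60,45,10,"s_rest")
E
```

```text
(no output)
```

View pics/t_box.png

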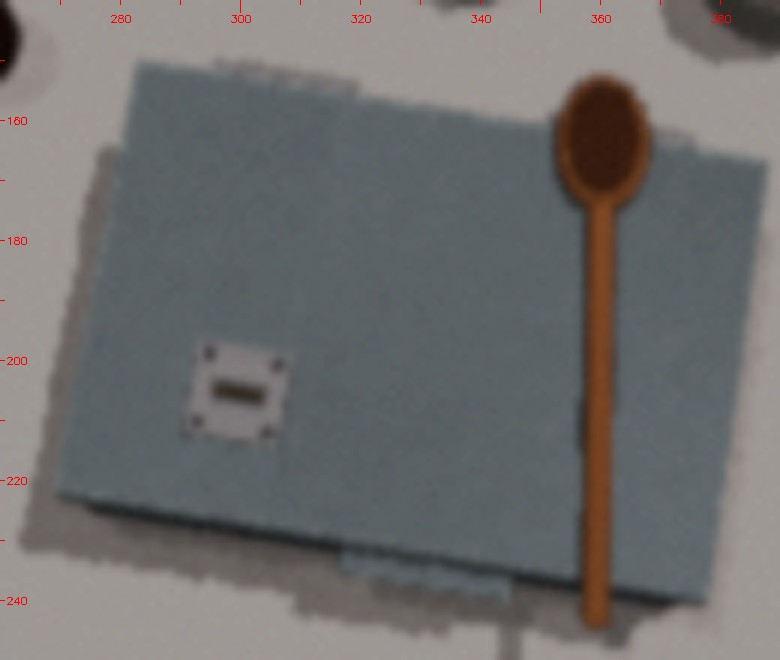

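View pics/t_rest.png

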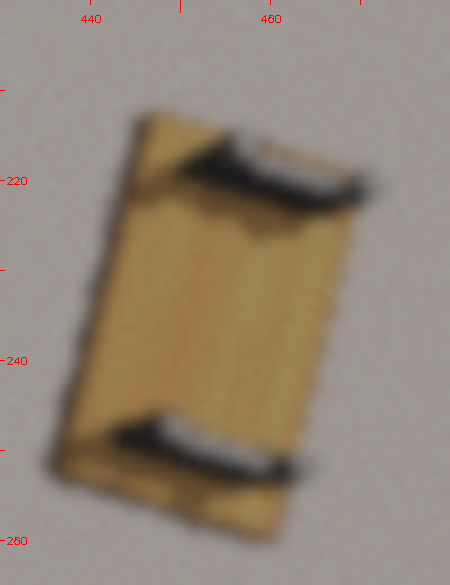

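View pics/t_panel.png

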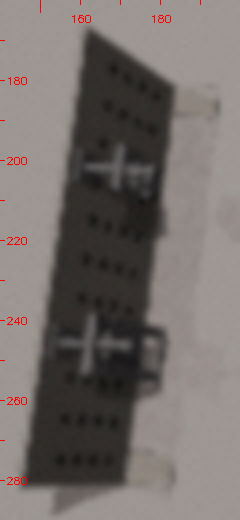

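View pics/s_box.png

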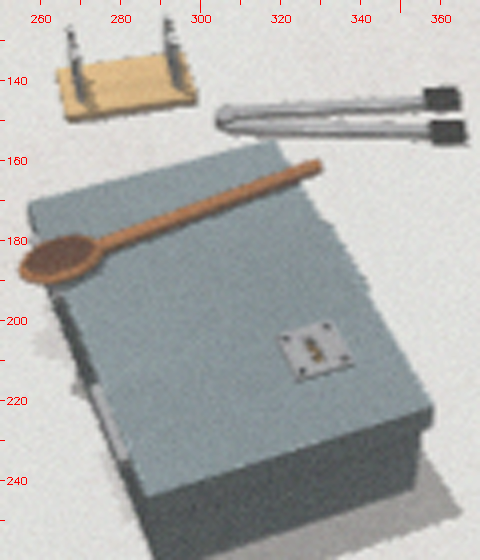

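View pics/s_panel.png

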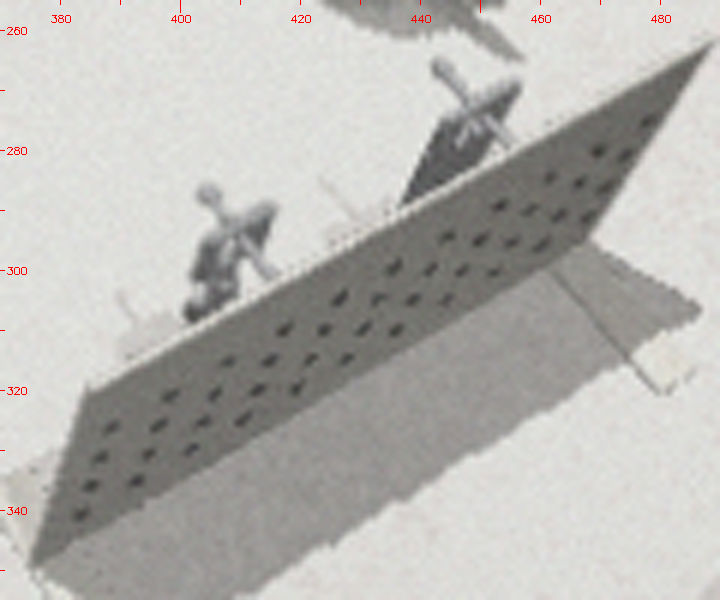

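View pics/s_rest.png

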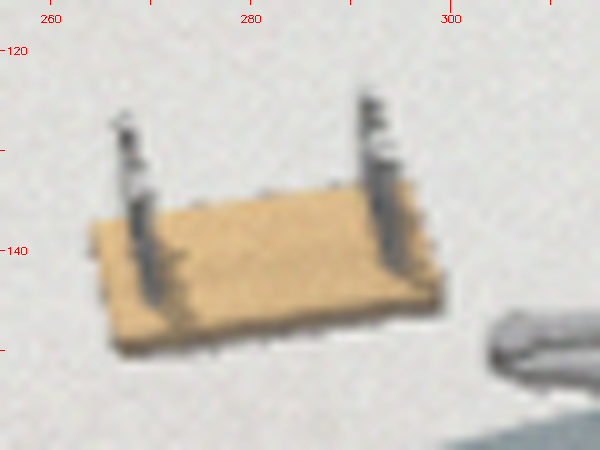

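```bash
cat > cam.py <<'E'
import numpy as np,cv2
from scipy.optimize import least_squares
def load(n):
    f=np.load(n+".npz");return setc(f)
def setc(f):
    fl=200/np.tan(np.radians(float(f["vfov"]))/2)
    K=np.array([[fl,0,float(f["cx"])],[0,fl,float(f["cy"])],[0,0,1.]])
    return K,np.array(f["distortion"],float),np.array(f["R"],float),np.array(f["t"],float)
T=load("top0");S=load("scene0")
def proj(c,X):
    K,d,R,t=c
    return cv2.projectPoints(np.atleast_2d(np.array(X,float)),cv2.Rodrigues(R)[0],t,K,d)[0][:,0]
def ray(c,uv):
    K,d,R,t=c
    n=cv2.undistortPoints(np.array([[uv]],float),K,d)[0,0]
    return -R.T@t, R.T@np.array([n[0],n[1],1])
def at_z(c,uv,z):
    o,d=ray(c,uv);return o+d*(z-o[2])/d[2]
def place(p,X):
    X=np.array(X,float);c,s=np.cos(p[2]),np.sin(p[2])
    return np.c_[p[0]+c*X[:,0]-s*X[:,1],p[1]+s*X[:,0]+c*X[:,1],X[:,2]]
def fit(obs,p0):
    # obs: list (cam,uv,localX)
    def r(p): return np.concatenate([(proj(c,place(p,[X]))[0]-uv) for c,uv,X in obs])
    s=least_squares(r,p0,loss="soft_l1");return s.x,r(s.x).reshape(-1,2)
E
python3 - <<'E'
from cam import *
np.set_printoptions(precision=4,suppress=True)
print("cams",-T[2].T@T[3],-S[2].T@S[3])
# box: image corners
h=.09
TL=(.09,.13,h);TR=(.09,-.13,h);BL=(-.09,.13,h);BR=(-.09,-.13,h)
kh=(-.04,.065,.093)
ob=[(T,(282.8,150.5),TL),(T,(387.5,167),TR),(T,(269.3,222.5),BL),(T,(377.5,240),BR),(T,(299.7,205.3),kh),
(S,(257.5,170.5),TR),(S,(319,155),BR),(S,(287,243.5),TL),(S,(358,222),BL),(S,(328.5,207.5),kh)]
p,r=fit(ob,[.5,0,-.1]);print("box",p);print(r)
print("keyhole top",at_z(T,(299.7,205.3),.093),"scene",at_z(S,(328.5,207.5),.093),"fit",place(p,[kh]))
# spoon ends z
for n,uv,z in(("bowl",(360.3,152.5),.097),("end",(359.2,244.5),.0945),("neck",(360,175.5),.0945)): print(n,at_z(T,uv,z))
for n,uv,z in(("bowlS",(255.5,188),.095),("endS",(331,161.5),.0945)): print(n,at_z(S,uv,z))
# rest: x along the foot length 110
z=.01
ob=[(T,(446,212.5),(.055,.032,z)),(T,(469.7,218.5),(.055,-.032,z)),(T,(436.5,251.8),(-.055,.032,z)),(T,(460.5,259.5),(-.055,-.032,z)),
(S,(264,137),(.055,-.032,z)),(S,(267,149.2),(.055,.032,z)),(S,(296.5,133.5),(-.055,-.032,z)),(S,(299,145),(-.055,.032,z))]
p,r=fit(ob,[.4,-.25,0]);print("rest",p);print(r)
# panel
ob=[(T,(161.5,167),(0,-.13,.148)),(T,(145,280.5),(0,.13,.148)),(T,(183,182),(0,-.13,0)),(T,(171,281),(0,.13,0)),
(S,(384,319.5),(0,-.13,.148)),(S,(488.5,262),(0,.13,.148)),(S,(375.5,349),(0,-.13,0)),(S,(467,295),(0,.13,0)),
(S,(404.5,287.5),(-.0455,-.05,.128)),(S,(443.5,266),(-.0455,.05,.128))]
p,r=fit(ob,[.45,.3,1.57]);print("panel",p);print(r)
for yy in(-.05,.05):
  X=place(p,[(-.024,yy,.118),(-.0455,yy,.128),(0,yy,.128)]);print(X[0],proj(T,X),proj(S,X))
E
```

```text
cams [0.3699 0.0106 0.982 ] [0.873  0.5519 0.7718]
box [ 0.5624 -0.0081 -0.1785]
[[-0.2304 -0.1402]
 [-0.2802  0.1344]
 [-0.8391 -0.8066]
 [-0.4463  0.011 ]
 [-0.6547  0.2252]
 [-0.4432 -0.4863]
 [-0.5974 -0.5305]
 [-0.1674 -0.5222]
 [ 0.1493 -1.3687]
 [ 0.0818 -1.002 ]]
keyhole top [0.5351 0.0615 0.093 ] scene [0.5365 0.0657 0.093 ] fit [[0.5346 0.063  0.093 ]]
bowl [ 0.6638 -0.0868  0.097 ]
end [ 0.4403 -0.0774  0.0945]
neck [ 0.6064 -0.0845  0.0945]
bowlS [ 0.6622 -0.0872  0.095 ]
endS [ 0.4393 -0.072   0.0945]
rest [ 0.468  -0.325  -0.3118]
[[-0.532  -1.1049]
 [ 0.153   0.1629]
 [-1.2124  0.497 ]
 [-0.3531  0.44  ]
 [-0.4759 -0.3486]
 [-0.7187 -0.6219]
 [-0.8429 -1.4971]
 [ 0.5208 -1.4204]]
panel [0.4915 0.3869 1.5109]
[[-1.9754 -1.5255]
 [-1.7557  1.1775]
 [-0.159  -0.7253]
 [-0.7139 -0.2622]
 [ 0.7796 -0.3927]
 [ 0.9458 -1.8875]
 [-0.8139  0.5828]
 [ 0.121   0.1388]
 [-1.3278 -2.0783]
 [-1.5827 -1.3256]]
[0.54  0.36  0.118] [[170.6664 202.7278]
 [178.2833 202.3499]
 [158.5541 201.4128]] [[408.955  296.6437]
 [403.1722 285.4217]
 [417.7703 304.331 ]]
[0.4402 0.366  0.118 ] [[165.0002 245.9152]
 [172.733  246.0328]
 [152.5351 245.0626]] [[447.6958 275.2402]
 [441.9173 264.6744]
 [457.2105 281.9307]]
```

Measured positions, checked against the sizes given:

| Item | x (m) | y (m) | Yaw (rad) |
|---|---|---|---|
| Spoon mid | 0.5555 | −0.081 | −0.045 |
| Rest | 0.468 | −0.325 | −0.31 |
| Keyhole | 0.535 | 0.0625 | – |
| Panel | 0.4915 | 0.387 | 1.51 |

The spoon measures 224 mm, which fits, and the key hangs on the panel's −y prong. Next I'll check IK and pick up the spoon.

```bash
cat > h.py <<'E'
from rig import robot,grip,viewer
import numpy as np,cv2
from cam import *
np.set_printoptions(precision=4,suppress=True)
def down(jaw):
    "tool straight down, jaws opening along world angle jaw"
    phi=(jaw+np.pi/2)/2
    return [float(np.cos(phi)),float(np.sin(phi)),0.,0.]
def snap(n,name,box=None,k=1):
    f=viewer.grab_frame(n);im=np.ascontiguousarray(f["frame"][:,:,::-1])
    if box:
        x0,y0,w,h=box
        im=cv2.convertScaleAbs(cv2.resize(im[y0:y0+h,x0:x0+w],None,fx=k,fy=k,interpolation=cv2.INTER_CUBIC),alpha=1.6 if n=="top" else 1.2)
        for x in range(x0-x0%10+10,x0+w,10):
            cv2.line(im,((x-x0)*k,0),((x-x0)*k,5),(0,0,255),1)
            if x%20==0: cv2.putText(im,str(x),((x-x0)*k-10,18),0,.35,(0,0,255),1)
        for y in range(y0-y0%10+10,y0+h,10):
            cv2.line(im,(0,(y-y0)*k),(5,(y-y0)*k),(0,0,255),1)
            if y%20==0: cv2.putText(im,str(y),(7,(y-y0)*k+4),0,.35,(0,0,255),1)
    cv2.imwrite(f"pics/{name}.png",im)
E
python3 - <<'E'
from h import *
for nm,p,a in(("spoon",(.5555,-.081,.15),np.pi/2-.045),("rest",(.468,-.325,.1),np.pi/2-.312),("panel",(.54,.36,.16),1.511),("kh",(.535,.063,.13),-.178),("khend",(.535,.063,.13),-.178-1.65)):
    for k in(-2,-1,0,1,2):
        q=robot.solve_ik(p,down(a+k*np.pi));print(nm,k,None if q is None else np.array(q))
E
```

```text
spoon -2 [-0.2106  0.1774  1.3769 -0.      1.5874 -1.7364]
spoon -1 [-0.2106  0.1774  1.3769 -0.      1.5874  1.4052]
spoon 0 [-0.2106  0.1774  1.3769 -0.      1.5874 -1.7364]
spoon 1 [-0.2106  0.1774  1.3769 -0.      1.5874  1.4052]
spoon 2 [-0.2106  0.1774  1.3769 -0.      1.5874 -1.7364]
rest -2 [-0.6718  0.2345  1.4129 -0.      1.4942 -1.9306]
rest -1 [-0.6718  0.2345  1.4129 -0.      1.4942  1.211 ]
rest 0 [-0.6718  0.2345  1.4129 -0.      1.4942 -1.9306]
rest 1 [-0.6718  0.2345  1.4129 -0.      1.4942  1.211 ]
rest 2 [-0.6718  0.2345  1.4129 -0.      1.4942 -1.9306]
panel -2 [ 0.5311  0.4214  1.0622 -0.      1.6579 -0.9799]
panel -1 [ 0.5311  0.4214  1.0622 -0.      1.6579  2.1617]
panel 0 [ 0.5311  0.4214  1.0622 -0.      1.6579 -0.9799]
panel 1 [ 0.5311  0.4214  1.0622 -0.      1.6579  2.1617]
panel 2 [ 0.5311  0.4214  1.0622 -0.      1.6579 -0.9799]
kh -2 [ 0.0487  0.1266  1.4735 -0.      1.5415  0.2267]
kh -1 [ 0.0487  0.1266  1.4735 -0.      1.5415 -2.9149]
kh 0 [ 0.0487  0.1266  1.4735 -0.      1.5415  0.2267]
kh 1 [ 0.0487  0.1266  1.4735 -0.      1.5415 -2.9149]
kh 2 [ 0.0487  0.1266  1.4735 -0.      1.5415  0.2267]
khend -2 [ 0.0487  0.1266  1.4735 -0.      1.5415  1.8767]
khend -1 [ 0.0487  0.1266  1.4735 -0.      1.5415 -1.2649]
khend 0 [ 0.0487  0.1266  1.4735 -0.      1.5415  1.8767]
khend 1 [ 0.0487  0.1266  1.4735 -0.      1.5415 -1.2649]
khend 2 [ 0.0487  0.1266  1.4735 -0.      1.5415  1.8767]
```

```bash
python3 - <<'E'
from h import *
robot.move_linear([.188,.49,.27],velocity=.2)
a=np.pi/2-.045
robot.move_pose([.5555,-.081,.18],down(a))
grip(.035,60)
robot.move_linear([.5555,-.081,.12],velocity=.15)
print(robot.current_time_s(),robot.current_width())
snap("top","t1",(290,100,130,100),6); snap("scene","s1",(240,110,110,100),7)
E
```

```text
4.0917 0.0350611430563141
```

View pics/s1.png

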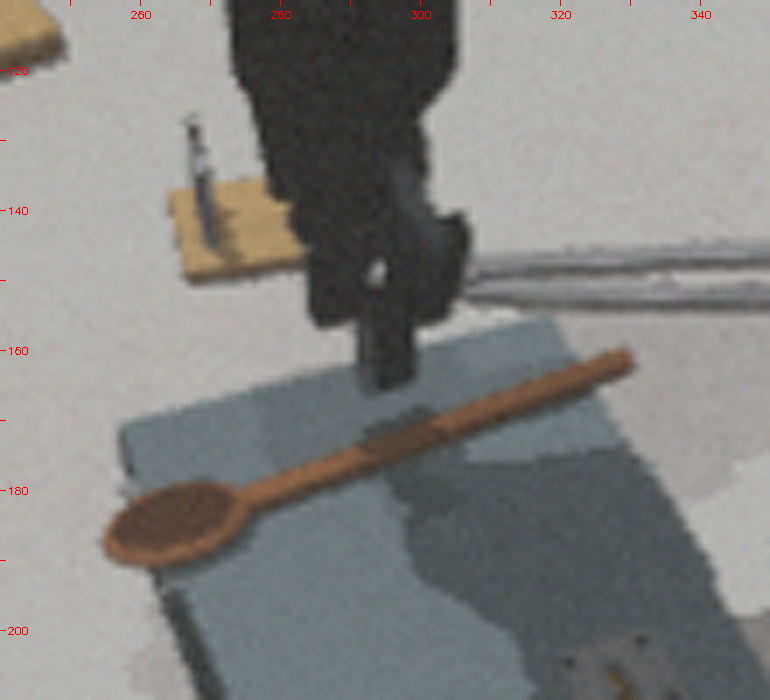

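View pics/t1.png

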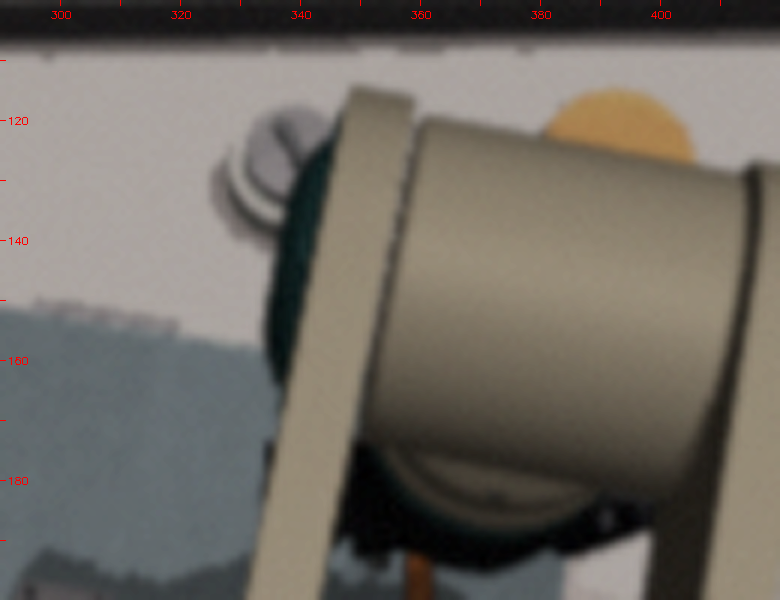

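The scene view shows the near fingertip at (295,165) beside the handle. The arm hides the top view. I'll descend and grip.

```bash
python3 - <<'E'
from h import *
print(proj(S,[[.5555,-.081,.12],[.5555,-.0635,.12],[.5555,-.0635,.125]]))
hit=robot.move_linear([.5555,-.081,.0925],velocity=.06,max_force=6)
print(hit,robot.current_position(),robot.current_ft_force())
grip(.0,50);print(robot.current_width(),robot.current_position(),robot.current_ft_force())
robot.move_linear([.5555,-.081,.17],velocity=.15)
print(robot.current_time_s(),robot.current_width(),robot.current_ft_force())
snap("scene","s2",(240,90,110,100),7)
E
```

```text
[[292.4238 167.6325]
 [295.6903 171.5417]
 [295.617  170.1353]]
False [ 0.5555 -0.081   0.0924] [-0.1109 -0.3114  0.345 ]
-0.00025158292996027386 [ 0.5556 -0.081   0.0927] [-0.0437 -0.4593  0.2102]
5.9 0.00020697778885996174 [ 0.0256  0.5536 -0.2152]
```

View pics/s2.png

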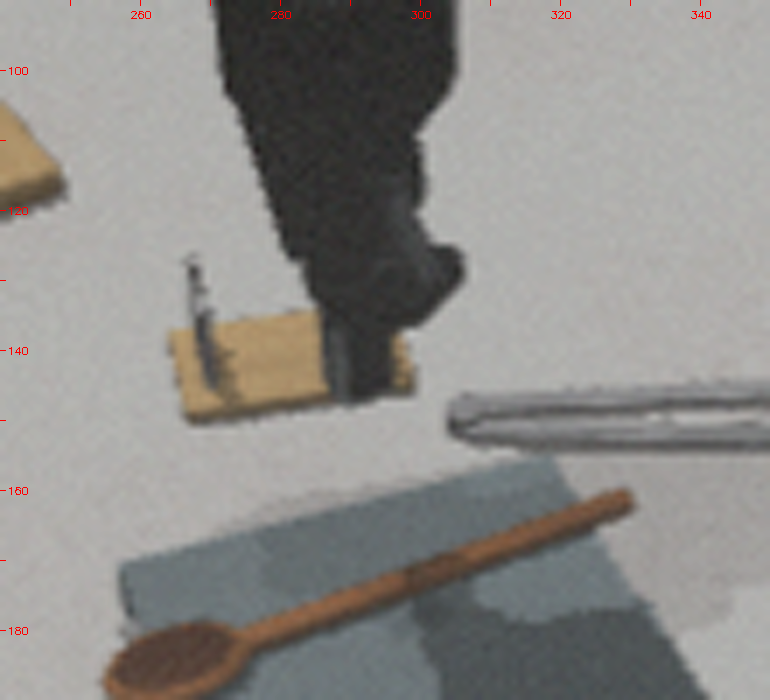

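The grip closed on nothing (width about 0) and the spoon hasn't moved. I'll compare the visible shut tips with the TCP projection.

```bash
python3 - <<'E'
from h import *
p=robot.current_position();print(p,robot.current_tool_rot())
print(proj(S,[p,p+[0,0,.006],p+[0,0,.012],p+[0,.015,0],p+[.011,.012,0],p+[-.011,.012,0]]))
print("spoon handle", proj(S,[[.5555,-.081,.099],[.5555,-.076,.099],[.5555,-.076,.09]]))
print(at_z(S,(302,172),.0945))
E
```

```text
[ 0.5548 -0.0808  0.1684] [ 0.0225  0.9997  0.0003 -0.0013]
[[291.8328 153.5169]
 [291.7247 151.6977]
 [291.6155 149.8613]
 [294.7288 156.8545]
 [290.3003 157.6857]
 [297.9563 154.6915]]
spoon handle [[292.7734 173.4244]
 [293.6861 174.5328]
 [293.8271 176.9597]]
[ 0.5294 -0.0772  0.0945]
```

The tips appear about 6 px (roughly 18 mm) higher than the TCP should project. I'll measure that directly by touching the lid (z = 0.090) with the shut fingers beside the spoon.

```bash
python3 - <<'E'
from h import *
robot.move_linear([.5555,-.03,.12],velocity=.2)
hit=robot.move_linear([.5555,-.03,.06],velocity=.03,max_force=4)
print(hit,robot.current_position(),robot.current_ft_force(),robot.current_time_s())
snap("scene","s3",(240,110,110,100),7)
E
```

```text
True [ 0.5555 -0.03    0.0647] [-1.2244 -0.007   4.1368] 8.1
```

View pics/s3.png

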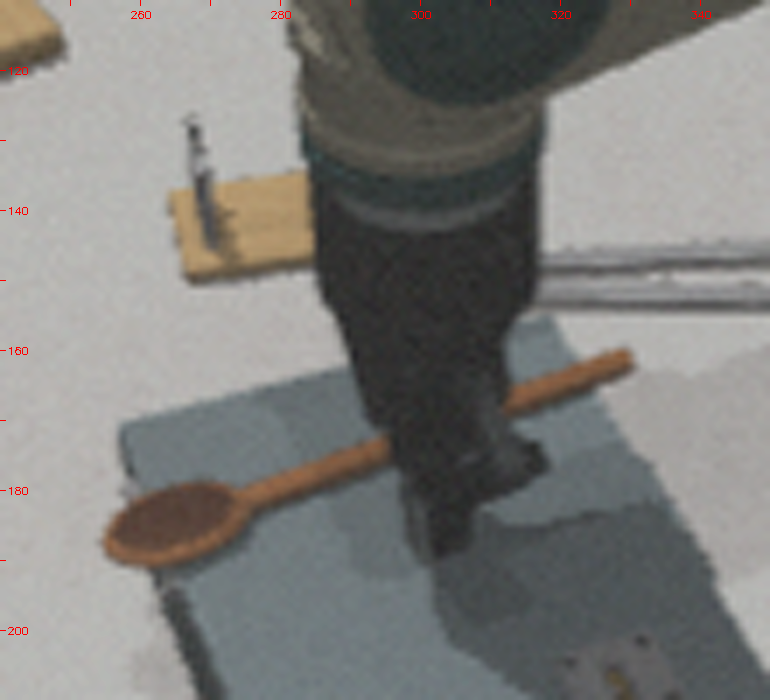

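Contact came at TCP z = 0.0647 on a lid at 0.090. So the real tips sit about 25 mm behind the reported TCP. I'll check for sideways offset too.

```bash
python3 - <<'E'
from h import *
for uv in((301,189.5),(304,189.5),(306.5,188.5),(299,184)): print(uv,at_z(S,uv,.09))
print(proj(S,[[.5555,-.03,.09],[.5555+.011,-.03+.008,.09],[.5555-.011,-.03+.008,.09],[.5555+.011,-.03-.008,.09]]))
E
```

```text
(301, 189.5) [ 0.5623 -0.0256  0.09  ]
(304, 189.5) [ 0.5557 -0.0215  0.09  ]
(306.5, 188.5) [ 0.5483 -0.0213  0.09  ]
(299, 184) [ 0.5568 -0.0457  0.09  ]
[[302.4335 187.474 ]
 [300.2978 190.9626]
 [307.6311 187.7775]
 [297.2426 187.171 ]]
```

The sideways position agrees to within 2 mm, so it's a pure 25 mm offset along the tool. I'll correct for it from here (tip z = TCP z + 0.0253) and redo the spoon grasp.

```bash
python3 - <<'E'
from h import *
robot.move_linear([.5555,-.03,.09],velocity=.2)
robot.move_linear([.5555,-.081,.09],velocity=.2)
grip(.03,50)
hit=robot.move_linear([.5555,-.081,.0665],velocity=.05,max_force=5)
print(hit,robot.current_position(),robot.current_ft_force())
grip(.0,50);print(robot.current_width(),robot.current_position(),robot.current_ft_force())
robot.move_linear([.5555,-.081,.13],velocity=.15)
print(robot.current_time_s(),robot.current_width(),robot.current_ft_force())
snap("scene","s4",(240,90,110,100),7)
E
```

```text
False [ 0.5555 -0.081   0.0664] [ 0.0765 -0.2592  0.4548]
0.009142607448086898 [ 0.5558 -0.0811  0.0671] [-0.2909 -0.1992  1.9329]
10.7417 0.009326987011842066 [-0.3394  1.2194 -1.2809]
```

View pics/s4.png

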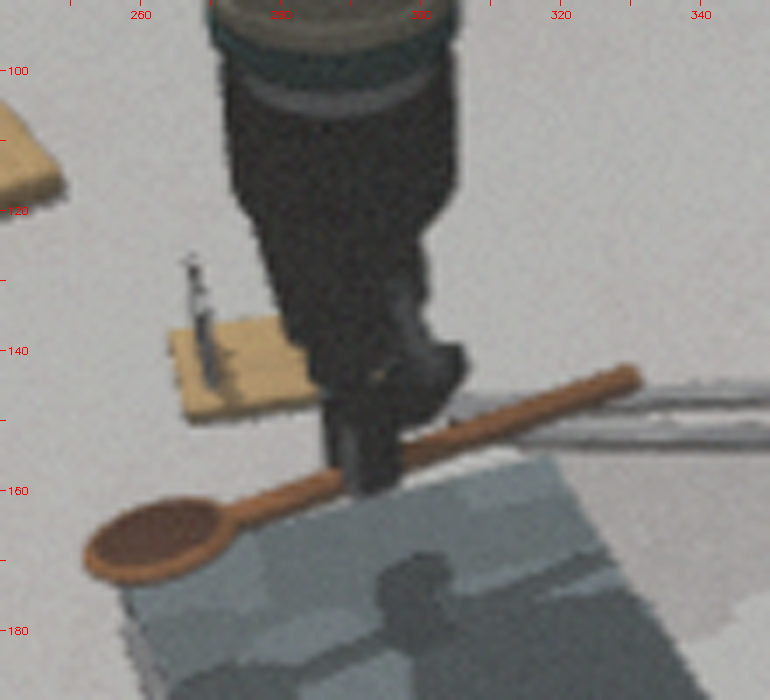

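The spoon is held and level, with the bowl at (254,169) and the handle end at (330,144). I'll carry it to the rest.

```bash
python3 - <<'E'
from h import *
a=np.pi/2-.312
robot.move_pose([.468,-.325,.11],down(a))
robot.move_linear([.468,-.325,.058],velocity=.15)
print(robot.current_time_s(),robot.current_width(),robot.current_position())
snap("scene","s5",(230,80,110,100),7)
snap("top","t5",(400,170,100,110),6)
R=lambda X:place([.468,-.325,-.312],X)
P=R([(.04,.021,.057),(.04,-.021,.057),(-.04,.021,.057),(-.04,-.021,.057)])
print(proj(S,P),proj(T,P))
E
```

```text
12.3083 0.009112825903563089 [ 0.4686 -0.3244  0.0585]
[[269.0655 134.2459]
 [267.1353 126.5059]
 [293.8095 130.6892]
 [291.3187 123.1196]] [[454.5572 215.2867]
 [471.4246 220.3206]
 [446.936  246.5291]
 [464.0531 251.7609]]
```

View pics/s5.png

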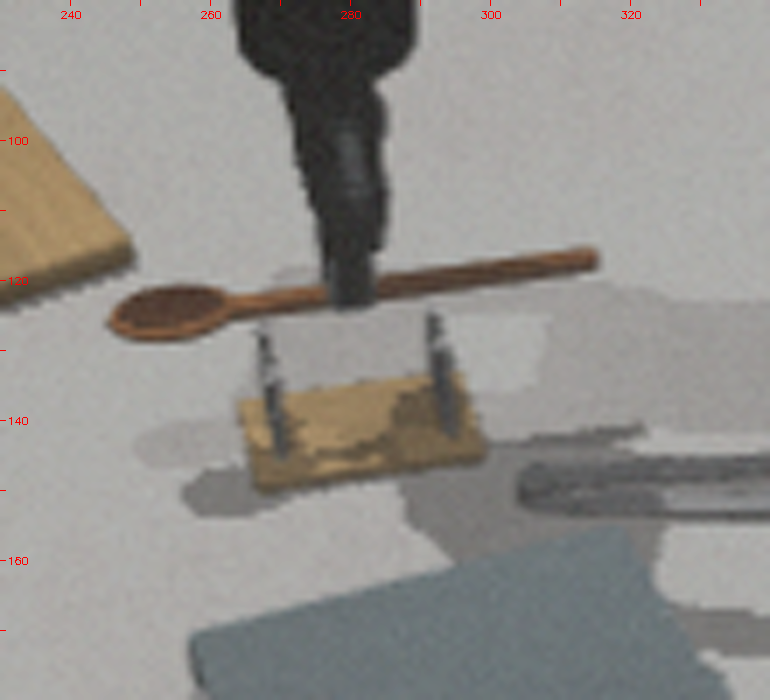

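View pics/t5.png

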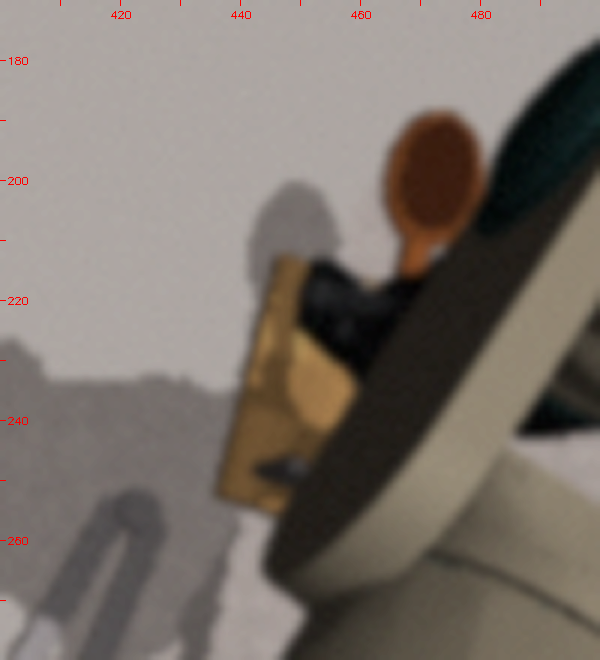

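```bash
python3 - <<'E'
from h import *
R=lambda X:place([.468,-.325,-.312],X)
for z in(.086,):
  print(proj(T,R([(.056,0,z),(.109,0,z),(0,0,z)])),proj(S,R([(.109,0,z),(.056,0,z),(-.116,0,z)])))
E
```

```text
[[468.9468 209.6395]
 [473.8799 188.9487]
 [463.6346 231.9964]] [[245.3015 125.9465]
 [262.193  123.5937]
 [315.2855 116.2684]]
```

The predicted and observed spoon ends agree to within 1 px: bowl tip (473.9,189) against (473,188.5), handle end (315,116) against (315,117). I'll lower and release.

```bash
python3 - <<'E'
from h import *
hit=robot.move_linear([.468,-.325,.0225],velocity=.06,max_force=3)
print(hit,robot.current_position(),robot.current_ft_force())
grip(.04)
print(robot.current_width())
robot.pause(.3)
robot.move_linear([.468,-.325,.10],velocity=.15)
robot.move_pose([.5,-.15,.16],down(np.pi/2-.2))
print(robot.current_time_s())
snap("scene","s6",(230,80,110,100),7)
snap("top","t6",(400,170,100,110),6)
E
```

```text
True [ 0.4672 -0.3244  0.022 ] [-1.0112  1.1336  4.4594]
0.03978152240943992
15.1417
```

View pics/s6.png

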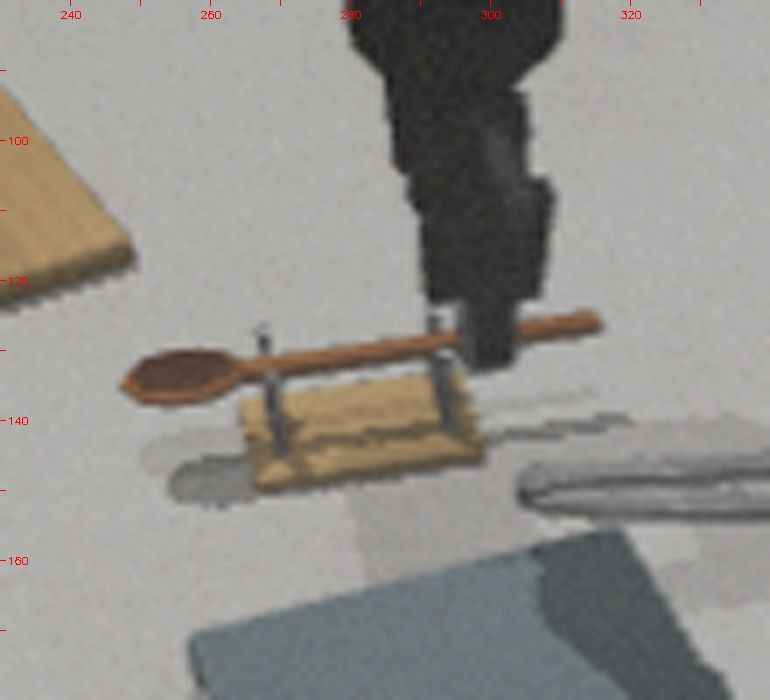

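View pics/t6.png

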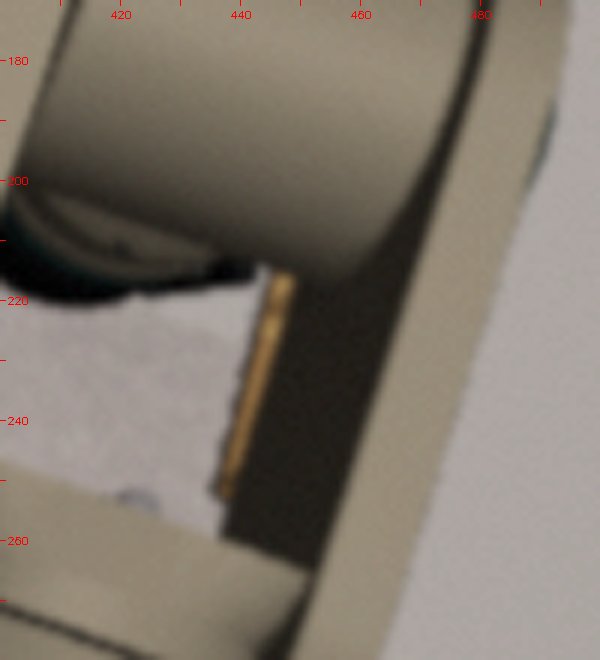

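The spoon lies in both forks, with the near horns in front of the handle at (268,133) and (293,128). Next is the key, so I'll look closer at the panel from above.

```bash
python3 - <<'E'
from h import *
snap("top","t7",(140,160,60,70),10)
snap("scene","s7",(370,255,120,70),6)
p=[.4915,.3869,1.5109]
P=place(p,[(-.024,-.05-.014,.134),(-.024,-.05+.014,.134),(-.0455,-.05,.128),(-.0015,-.05,.128),(0,-.13,.148),(-.026,-.05,.072)])
print(proj(T,P),proj(S,P))
E
```

```text
[[168.7282 195.4306]
 [167.1414 207.4525]
 [178.302  202.3665]
 [159.2232 201.4599]
 [159.544  165.4906]
 [178.8765 206.3336]] [[404.7219 295.8378]
 [416.2724 289.5173]
 [403.1723 285.3946]
 [417.2709 303.6564]
 [384.7801 319.0748]
 [404.0834 306.4941]]
```

View pics/t7.png

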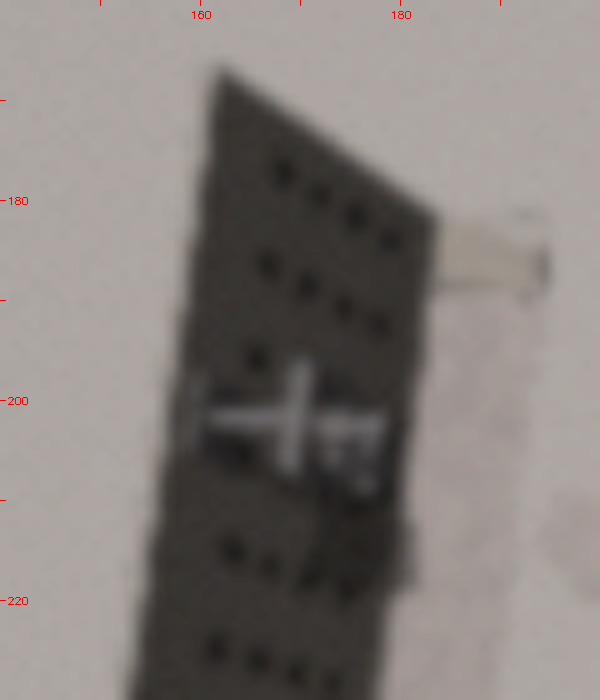

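View pics/s7.png

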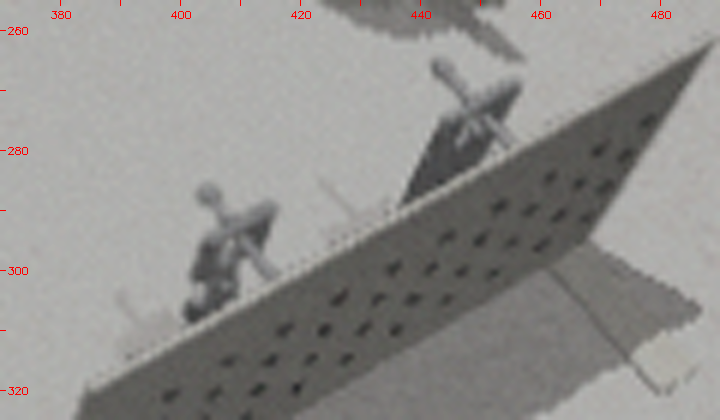

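```bash
python3 - <<'E'
from h import *
def tri(a,b):
    f=lambda X:np.r_[proj(T,X)[0]-a,proj(S,X)[0]-b]
    s=least_squares(f,[.5,.35,.12]);return s.x,s.fun
for n,a,b in(("cornA",(162,166.8),(384.3,319.5)),("cornB",(145.3,280.3),(488.5,262)),("footA",(183.5,181.5),(375.5,349)),("ballkey",(178.3,201.7),(404.5,287.5)),("bowtop_mid",(169.7,201.5),(410.5,293)),
 ("kh",(299.7,205.3),(328.5,207.5)),("boxTL",(282.8,150.5),(287,243.5)),("boxBL",(269.3,222.5),(358,222))): print(n,*tri(a,b))
E
```

```text
cornA [0.6198 0.377  0.1405] [-0.2055  0.2055 -0.228  -0.0245]
cornB [0.3636 0.3945 0.1421] [-0.6064  0.4794 -0.7533  0.0136]
footA [ 0.6197  0.3785 -0.0004] [-0.3851  0.3893 -0.4286 -0.0493]
ballkey [0.5392 0.3414 0.1249] [-0.7265  0.6999 -0.87   -0.0753]
bowtop_mid [0.5394 0.3586 0.1301] [-0.5091  0.4833 -0.5988 -0.0471]
kh [0.5352 0.0622 0.0891] [-0.223   0.2618 -0.3496 -0.0688]
boxTL [0.6741 0.1038 0.088 ] [-0.0988  0.1254 -0.143  -0.0345]
boxBL [0.4959 0.1348 0.083 ] [-0.0117  0.0127 -0.0173 -0.0027]
```

The triangulated heights come out 4–7 mm low, which is calibration error. In x and y the two cameras put the key bow at about (0.5395, 0.3585), with the panel face 24 mm beyond it. I'll approach above it with the jaws along the prong and a narrow opening, so the inner finger fits between key and panel.

```bash
python3 - <<'E'
from h import *
a=1.506
robot.move_linear([.5,-.15,.2],velocity=.25)
grip(.014,40)
robot.move_pose([.5395,.3565,.19],down(a))
robot.move_linear([.5395,.3565,.128],velocity=.15)
print(robot.current_time_s(),robot.current_position(),robot.current_width())
snap("top","t8",(120,130,120,110),6)
snap("scene","s8",(360,215,120,120),6)
E
```

```text
18.425 [0.5399 0.3563 0.1288] 0.014262283220204206
```

View pics/s8.png

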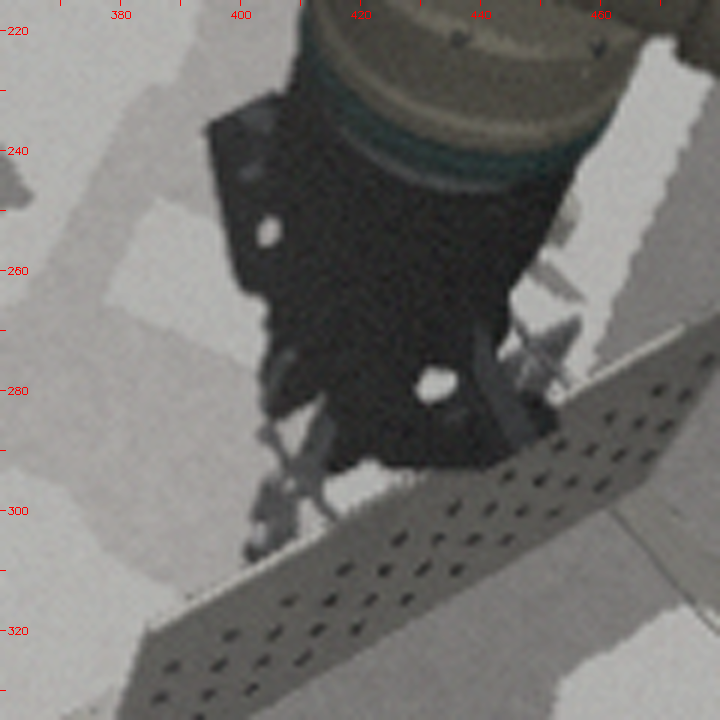

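View pics/t8.png

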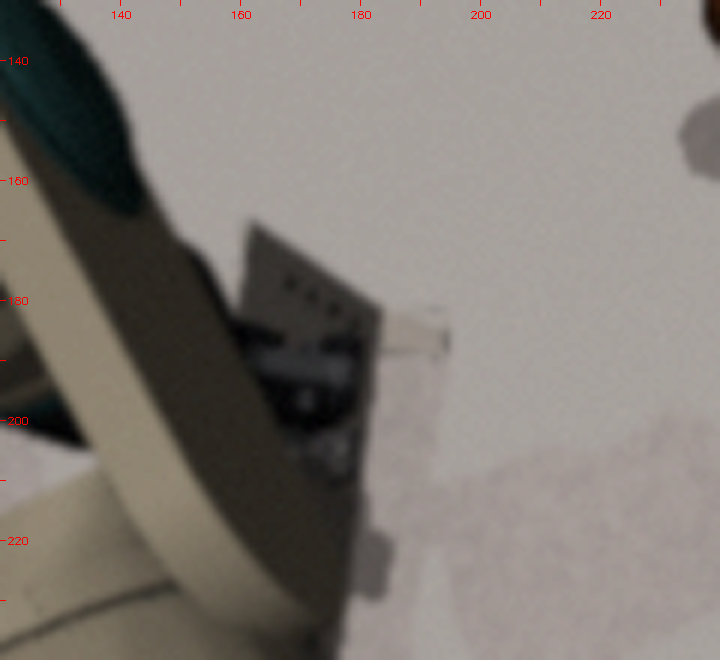

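```bash
python3 - <<'E'
from h import *
snap("scene","s9",(385,255,75,60),10)
p=robot.current_position();u=np.array([np.cos(1.506),np.sin(1.506),0]);v=np.array([-u[1],u[0],0])
for s in(-1,1):
  for w in(-1,1):
    X=np.array([p[0],p[1],p[2]+.0253])+s*.007*u+w*.011*v
    print("finger",s,w,proj(S,X)[0])
E
```

```text
finger -1 -1 [404.5542 285.5239]
finger -1 1 [413.808  280.6337]
finger 1 -1 [409.1167 291.4673]
finger 1 1 [418.4297 286.4542]
```

View pics/s9.png

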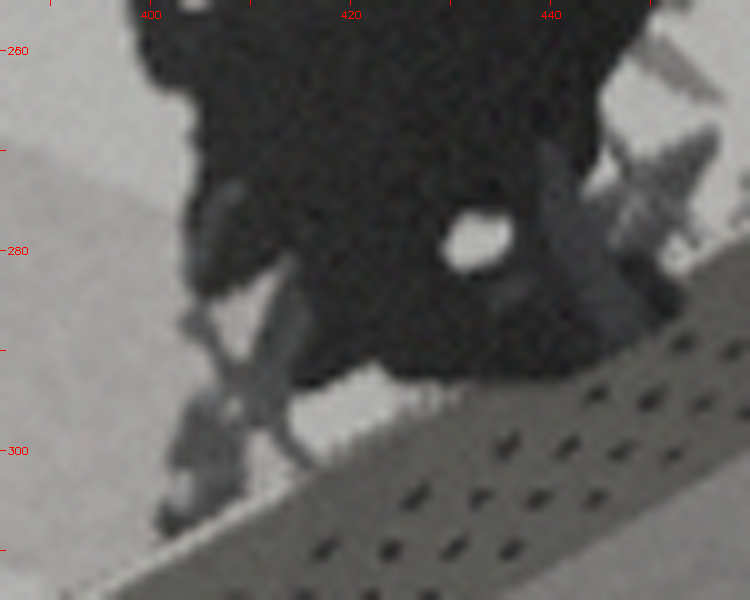

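The outer fingertip edge sits where predicted, (404.5,285) to (413,281), so robot and camera agree here. I'll centre the jaws slightly (y 0.3575, opening 15 mm) and descend with a low force stop. Contact at TCP z of about 0.123 would mean the panel top, and about 0.111 the bow.

```bash
python3 - <<'E'
from h import *
grip(.015,40)
robot.move_linear([.5395,.3575,.128],velocity=.1)
hit=robot.move_linear([.5395,.3575,.1065],velocity=.03,max_force=3)
print(hit,robot.current_position(),robot.current_ft_force(),robot.current_time_s())
snap("scene","s10",(385,255,75,60),10)
E
```

```text
False [0.5396 0.3576 0.1067] [-0.2205  0.3452  0.2511] 19.9083
```

View pics/s10.png

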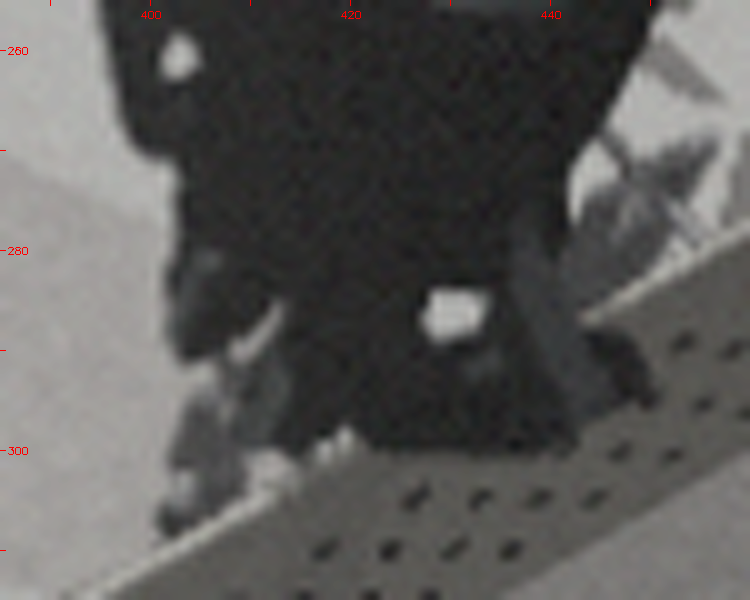

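There was no contact, and the bow's bright edge at (410,289) lies between the fingers. I'll close on it and watch the width; it should read about 3–5 mm.

```bash
python3 - <<'E'
from h import *
grip(0,60)
print(robot.current_width(),robot.current_position(),robot.current_ft_force(),robot.current_time_s())
snap("scene","s11",(385,255,75,60),10)
E
```

```text
0.00188812304360379 [0.5396 0.3576 0.1068] [ 0.2435  0.2538 -0.0374] 20.2167
```

View pics/s11.png

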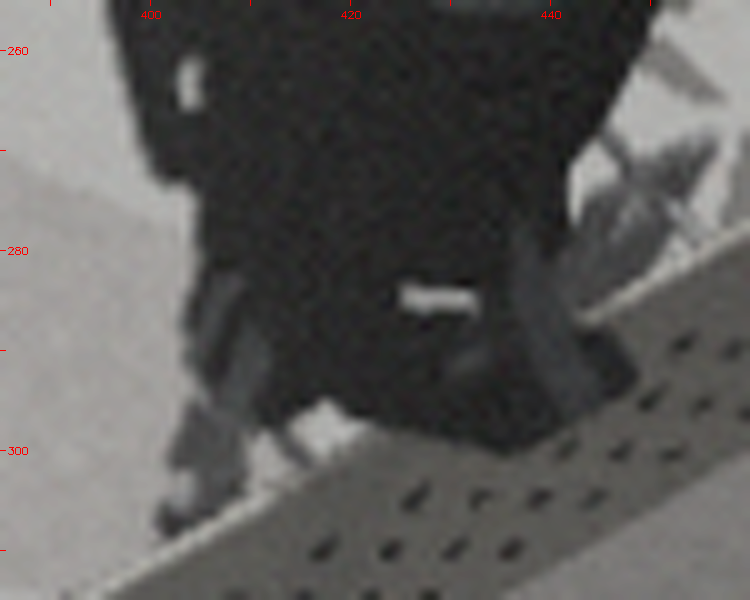

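```bash
python3 - <<'E'
from h import *
robot.move_linear([.5395,.3575,.1155],velocity=.03)
print(robot.current_width(),robot.current_ft_force(),robot.current_time_s())
snap("scene","s12",(385,255,75,60),10)
E
```

```text
0.00174185240267464 [-1.0644 -0.01   -0.1948] 20.7167
```

View pics/s12.png

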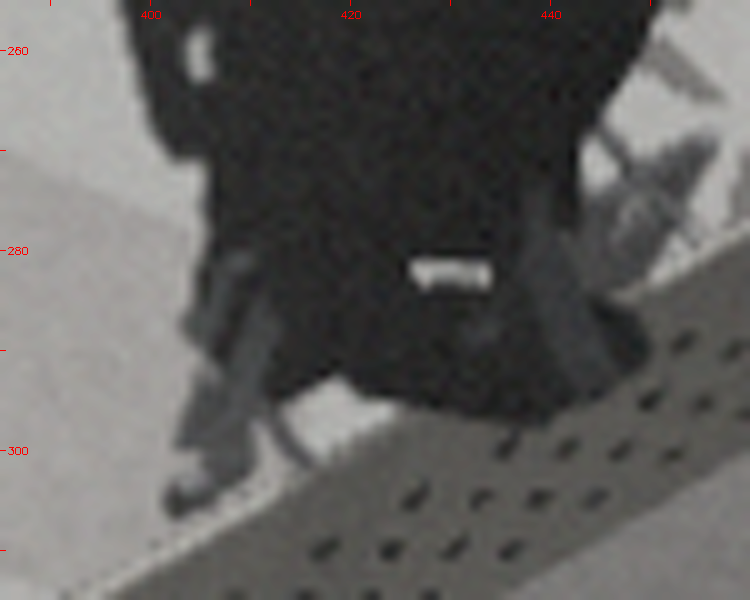

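The key's bit rose from (401.5,308) to (402.5,305.5), so it's held and lifted. Now I'll draw it off the prong.

```bash
python3 - <<'E'
from h import *
u=np.array([np.cos(1.506),np.sin(1.506),0])
p=np.array([.5395,.3575,.1155])
hit=robot.move_linear(p-.06*u,velocity=.06,max_force=6)
print(hit,robot.current_position(),robot.current_width(),robot.current_ft_force(),robot.current_time_s())
if not hit:
    robot.move_linear(p-.06*u+[0,0,.06],velocity=.15)
    print(robot.current_width(),robot.current_time_s())
snap("scene","s13",(345,205,120,110),6)
E
```

```text
False [0.5356 0.2979 0.1155] 0.0021499349499992703 [-0.4379 -0.6931 -0.764 ] 21.9167
0.001987548445468485 22.4667
```

View pics/s13.png

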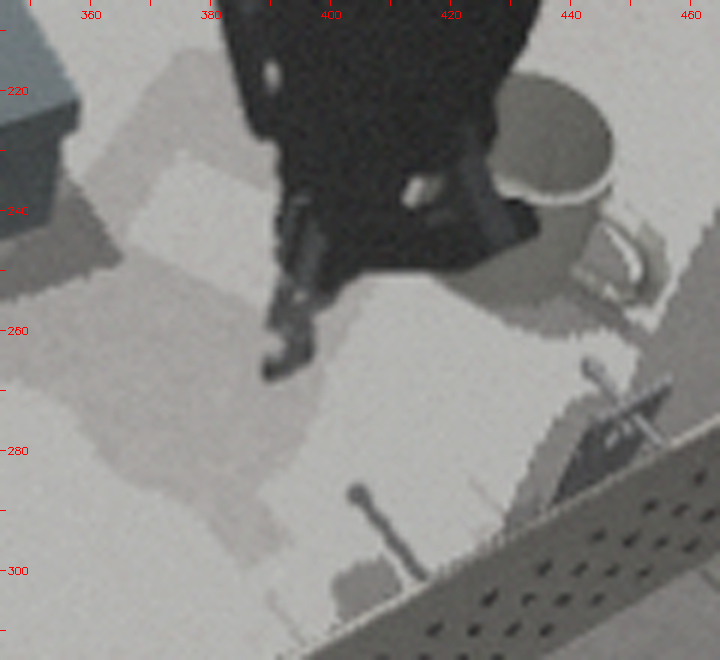

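The key is free and held, with its bit at (392,266). The opener still hangs on its prong. I'll move above the keyhole.

```bash
python3 - <<'E'
from h import *
a=-.1785
robot.move_pose([.535,.063,.18],down(a))
robot.move_linear([.535,.063,.137],velocity=.12)
print(robot.current_position(),robot.current_width(),robot.current_ft_force(),robot.current_time_s(),robot.current_q()[5])
snap("scene","s14",(290,150,70,75),8)
snap("top","t14",(260,160,80,75),8)
p=robot.current_position()
print(proj(S,[[p[0],p[1],p[2]-.035],[.535,.063,.093]]),proj(T,[[p[0],p[1],p[2]-.035],[.535,.063,.093]]))
E
```

```text
[0.5351 0.0634 0.1372] 0.002165200036510182 [-0.5545  0.455  -0.108 ] 24.2 0.22690813567842022
[[328.3818 203.967 ]
 [328.4344 206.5606]] [[298.7151 204.3094]
 [299.0527 205.3508]]
```

View pics/s14.png

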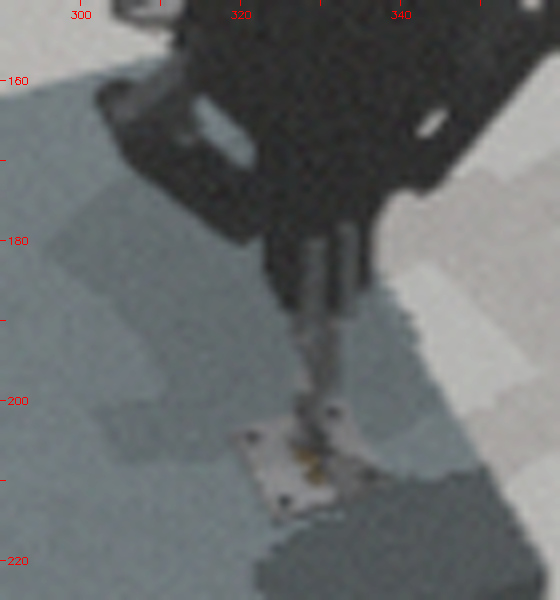

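View pics/t14.png

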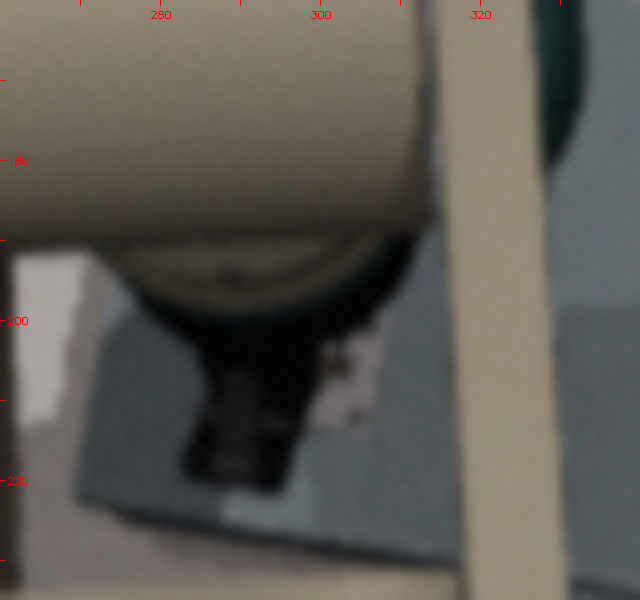

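```bash
python3 - <<'E'
from h import *
snap("scene","s15",(310,180,40,40),16)
im=cv2.imread("pics/s15.png");im=cv2.convertScaleAbs(im,alpha=1.5);cv2.imwrite("pics/s15.png",im)
E
```

```text
(no output)
```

View pics/s15.png

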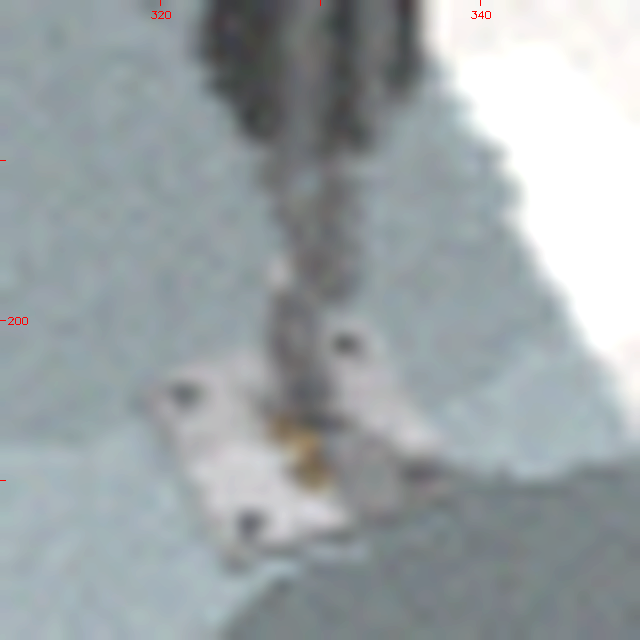

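```bash
python3 - <<'E'
from h import *
f=viewer.grab_frame("scene");im=f["frame"][:,:,::-1]
k=16;x0,y0,w,h=312,185,36,32
c=cv2.convertScaleAbs(cv2.resize(im[y0:y0+h,x0:x0+w],None,fx=k,fy=k,interpolation=cv2.INTER_LANCZOS4),alpha=1.9)
p=robot.current_position();yw=-.1785
def poly(P,col):
    q=((proj(S,P)-[x0,y0]+.5)*k).astype(int);cv2.polylines(c,[q],True,col,1)
def box(cx,cy,z,a,b): return place([cx,cy,yw],[(a,b,z),(-a,b,z),(-a,-b,z),(a,-b,z)])
poly(box(p[0],p[1],p[2]-.035,.002,.009),(0,0,255))
poly(box(p[0],p[1],p[2]-.020,.002,.009),(0,0,255))
poly(box(.535,.063,.093,.00325,.01),(0,255,0))
poly(box(.535,.063,.093,.019,.019),(0,255,0))
cv2.imwrite("pics/o1.png",c)
E
```

```text
(no output)
```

View pics/o1.png

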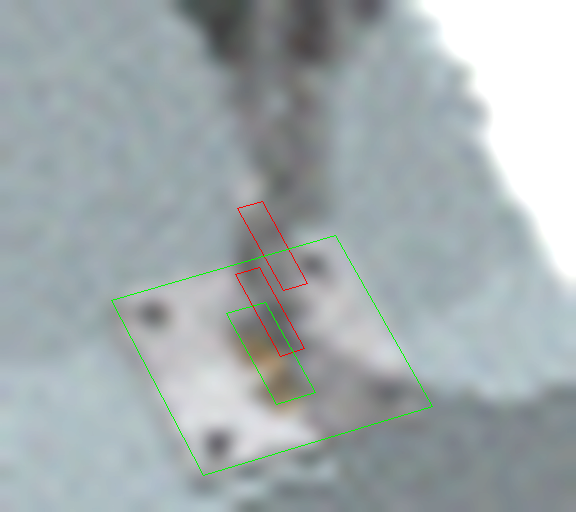

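The overlay of the predicted plate, slot and bit on the picture agrees to about 0.5 px, so I'll lower gently to 10 mm depth, above the pins.

```bash
python3 - <<'E'
from h import *
hit=robot.move_linear([.535,.063,.118],velocity=.025,max_force=4)
print(hit,robot.current_position(),robot.current_width(),robot.current_ft_force(),robot.current_wrist_torque(),robot.current_time_s())
snap("scene","s16",(310,170,40,40),16)
E
```

```text
False [0.5351 0.063  0.1182] 0.0020153742325858047 [0.9461 0.9401 0.4975] [0.0034 0.0091 0.0149] 25.3083
```

View pics/s16.png

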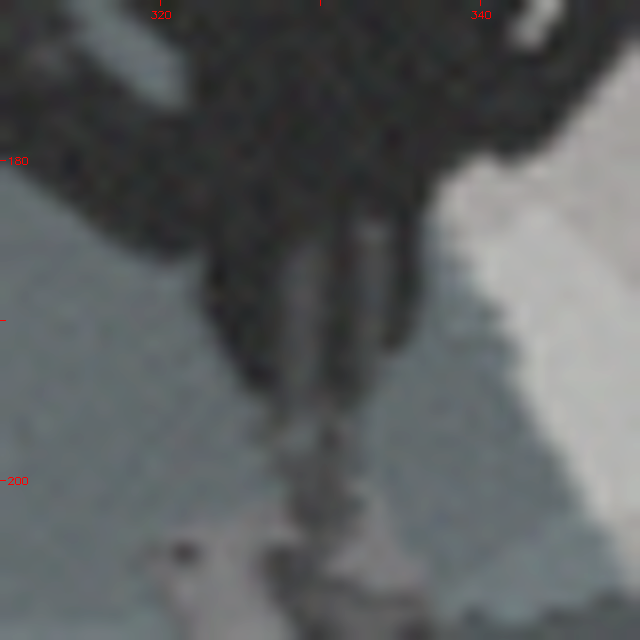

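It went in 10 mm with no resistance. Next I'll work it past the pins with small downward steps, rocking ±0.09 rad about the key's axis under a force stop.

```bash
cat > ins.py <<'E'
from h import *
def step(z,rz,mf,v=.004,xy=(.535,.063)):
    hit=robot.move_linear([xy[0],xy[1],z],velocity=v,frame=down(-.1785+rz),max_force=mf)
    return hit
E
python3 - <<'E'
from ins import *
grip(0,90)
print(robot.current_width(),robot.current_position(),robot.current_ft_force())
s=1
for i in range(8):
    zc=robot.current_position()[2]
    hit=step(zc-.0012,s*.09,9); s=-s
    F=robot.current_ft_force();M=robot.current_wrist_torque()
    print(hit,round(robot.current_position()[2],4),F,M,round(robot.current_time_s(),2))
    if F[2]>18: break
E
```

```text
0.0013026836696986852 [0.5351 0.063  0.1181] [ 1.0071 -0.1517 -0.5699]
False 0.117 [-0.8096 -0.3532  0.2563] [0.0038 0.0067 0.0344] 25.99
False 0.1159 [-0.1176 -0.1021 -0.1479] [-0.0105  0.001   0.029 ] 26.44
False 0.1146 [ 0.1726 -0.6831 -1.0233] [ 0.0331  0.11   -0.0317] 26.86
False 0.1139 [ 1.4009 -0.4388  2.6572] [-0.0023  0.0085  0.0948] 27.32
False 0.1125 [ 0.2832  0.1836 -0.0767] [ 0.0792 -0.0465  0.0658] 27.66
False 0.1114 [0.6379 0.7978 2.1084] [0.0336 0.0477 0.0879] 28.16
False 0.1101 [0.2633 0.0295 1.7971] [ 0.0603 -0.0296 -0.0435] 28.59
False 0.1092 [-0.1669  0.3925  2.5762] [ 0.017  -0.0268  0.0389] 29.07
```

```bash
python3 - <<'E'
from ins import *
s=1
for i in range(8):
    zc=robot.current_position()[2]
    hit=step(zc-.0012,s*.09,10); s=-s
    F=robot.current_ft_force()
    print(hit,round(robot.current_position()[2],4),F,round(robot.current_time_s(),2))
    if hit or F[2]>12: break
snap("scene","s17",(305,165,45,50),12)
E
```

```text
False 0.1083 [-0.567   0.2653  3.792 ] 29.45
False 0.1075 [ 1.2253 -0.8181  5.1295] 29.82
False 0.1067 [-0.3319  0.1422  5.0578] 30.16
False 0.1051 [-0.2576  0.5752  0.5072] 30.51
False 0.1044 [ 0.0756 -0.4137  4.752 ] 31.08
False 0.1034 [0.1603 0.6408 4.6599] 31.42
False 0.1032 [-1.0357 -0.3335  9.6152] 31.82
False 0.1033 [-0.703   0.5031  8.9734] 32.15
```

View pics/s17.png

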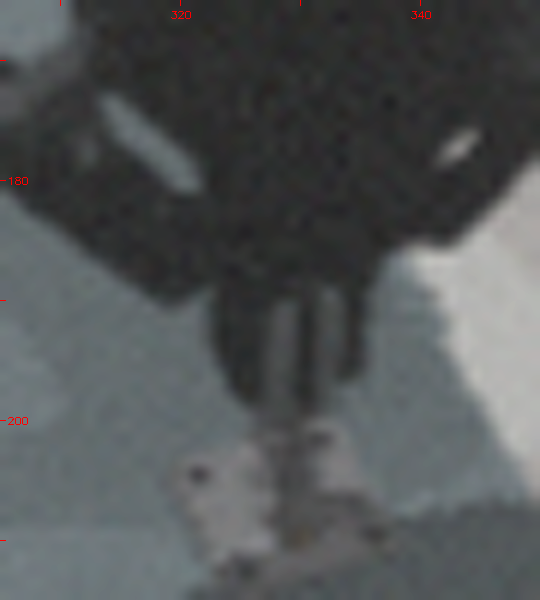

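The descent stopped at TCP z = 0.1033, against 0.1035 expected with the collar on the plate, with a steady 9 N. I'll straighten, press a little and confirm, then turn clockwise in steps while watching forces.

```bash
python3 - <<'E'
from ins import *
step(.1020,0,8)
robot.pause(.15)
print("seat",robot.current_position(),robot.current_ft_force(),robot.current_wrist_torque(),robot.current_width(),robot.current_time_s())
for r in(.15,.3,.5):
    robot.move_pose([.535,.063,.1022],down(-.1785-r))
    print(r,robot.current_position(),robot.current_ft_force(),robot.current_wrist_torque(),round(robot.current_q()[5],3),round(robot.current_time_s(),2))
E
```

```text
seat [0.5356 0.063  0.1033] [-0.4802  0.2995  8.3295] [-0.0693  0.1618  0.0385] 0.0015714149840263668 32.6
0.15 [0.5355 0.0629 0.1033] [-0.742  -1.1953  7.7075] [-0.0689  0.084   0.0578] 0.374 32.87
0.3 [0.5355 0.0629 0.1033] [-0.5967  0.7934  8.0034] [-0.0572  0.1652  0.0625] 0.524 33.13
0.5 [0.5355 0.0629 0.1033] [ 0.027  -0.6398  9.5023] [-0.0995  0.1585  0.0064] 0.724 33.44
```

```bash
python3 - <<'E'
from ins import *
for r in(.75,1.0,1.25,1.4,1.5):
    robot.move_pose([.535,.063,.1022],down(-.1785-r))
    robot.pause(.1)
    print(r,robot.current_position(),robot.current_ft_force(),robot.current_wrist_torque(),round(robot.current_q()[5],3),round(robot.current_time_s(),2))
snap("scene","s18",(305,165,45,50),12)
E
```

```text
0.75 [0.5355 0.0629 0.1033] [-0.7709 -0.1465  9.0471] [-0.1631  0.1957  0.0291] 0.974 33.89
1.0 [0.5354 0.0629 0.1033] [-1.091  -0.6897  9.1846] [-0.1072  0.2755  0.0554] 1.224 34.34
1.25 [0.5354 0.063  0.1033] [-0.3715  0.1261  9.2529] [-0.0459  0.2802  0.1304] 1.474 34.79
1.4 [0.5354 0.063  0.1033] [-1.3322 -1.2004  8.8973] [-0.097   0.2669  0.0755] 1.624 35.16
1.5 [0.5354 0.063  0.1033] [-1.7773 -0.2103  9.1888] [-0.0073  0.2311  0.1214] 1.724 35.51
```

View pics/s18.png

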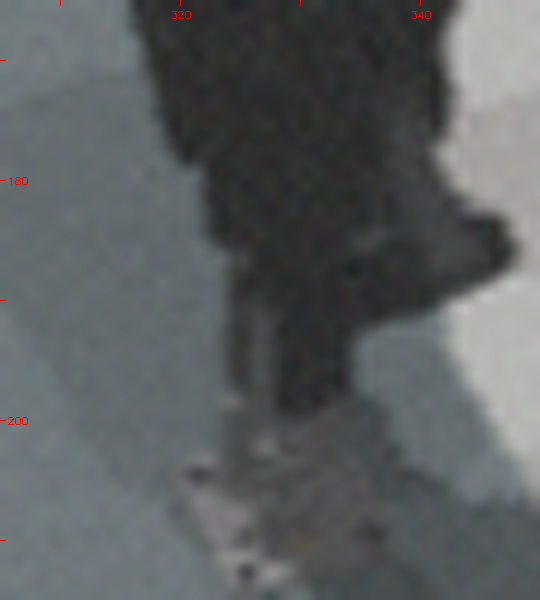

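The torque tracks the spring (about 0.12 N m now), and the bow has turned with the fingers. I'll go on until the torque rises at the stop.

```bash
python3 - <<'E'
from ins import *
for r in(1.57,1.63,1.69,1.74):
    robot.move_pose([.535,.063,.1022],down(-.1785-r))
    m=[];f=[]
    for _ in range(8):
        robot.pause(.03);m.append(robot.current_wrist_torque());f.append(robot.current_ft_force())
    print(r,robot.current_position(),np.mean(f,0),np.mean(m,0),robot.current_width(),round(robot.current_q()[5],3),round(robot.current_time_s(),2))
    if np.mean(m,0)[2]>.35: break
E
```

```text
1.57 [0.5354 0.063  0.1033] [-1.5463 -0.1742  8.7372] [-0.0194  0.2537  0.102 ] 0.001432854782941666 1.794 36.08
1.63 [0.5354 0.063  0.1033] [-1.1805  0.272   9.0261] [-0.0234  0.2239  0.1232] 0.0015065107406760897 1.854 36.59
1.69 [0.5354 0.063  0.1033] [-1.3827  0.101   8.7934] [0.0315 0.2324 0.1224] 0.001566132659885308 1.914 37.11
1.74 [0.5355 0.0631 0.1033] [-0.5784 -0.617   8.1717] [-0.0034  0.1602  0.179 ] 0.001617373312803466 1.963 37.62
```

```bash
python3 - <<'E'
from ins import *
for r in(1.78,1.82):
    robot.move_pose([.535,.063,.1022],down(-.1785-r))
    m=[];f=[]
    for _ in range(8):
        robot.pause(.03);m.append(robot.current_wrist_torque());f.append(robot.current_ft_force())
    print(r,robot.current_position(),np.mean(f,0),np.mean(m,0),robot.current_width(),round(robot.current_q()[5],3),round(robot.current_time_s(),2))
    if np.mean(m,0)[2]>.4: break
snap("scene","s19",(300,160,50,55),11)
snap("top","t19",(260,160,80,75),8)
E
```

```text
1.78 [0.5355 0.0631 0.1033] [-1.0475 -0.3252  8.6544] [0.0121 0.1448 0.3219] 0.001076578347475112 2.003 38.14
1.82 [0.5355 0.0631 0.1033] [-0.3618 -0.199   8.5444] [-0.018   0.1422  0.4281] 0.0016263767078523476 2.043 38.66
```

View pics/s19.png

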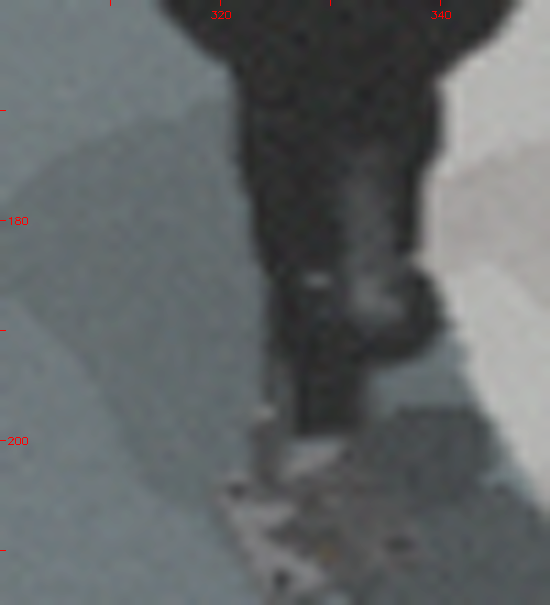

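View pics/t19.png

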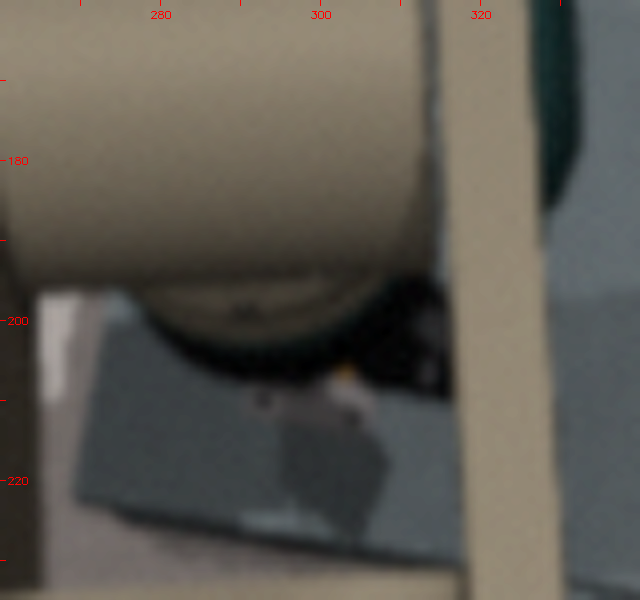

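The torque rises steadily past about 1.72 rad (0.18, 0.32, 0.43 N m). That fits the barrel stop at 1.6 plus the 0.1 rad of play. I'll take a last check of the spoon and bystanders.

```bash
python3 - <<'E'
from h import *
snap("scene","s20")
snap("scene","s21",(230,80,110,100),7)
print(robot.current_position(),robot.current_ft_force(),robot.current_wrist_torque(),robot.current_width(),robot.current_time_s())
E
```

```text
[0.5355 0.0631 0.1033] [-0.8107  0.1795  8.9527] [-0.0002  0.1323  0.4496] 0.0014643979899905445 38.8583
```

View pics/s20.png

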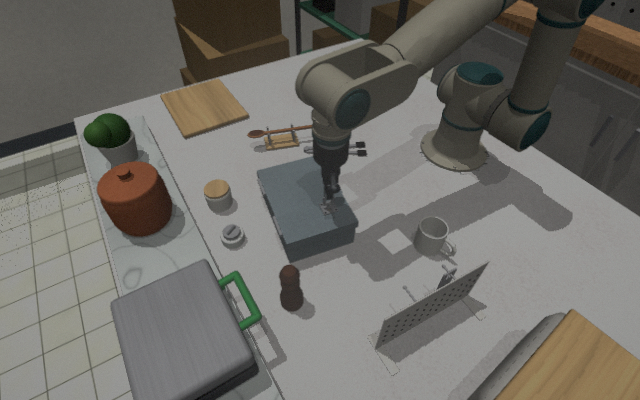

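View pics/s21.png

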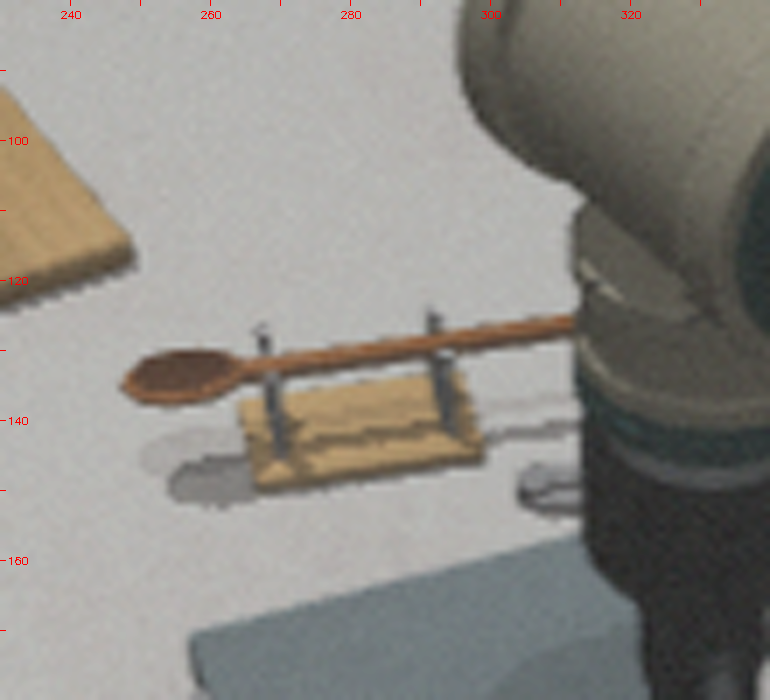

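The spoon lies in both forks, at (268,133) and (292,128). The opener hangs on its prong at (447,275), and the mug, mill, jar, timer and tongs are where they were. I'll hand the job in.

```bash
python3 - <<'E'
from rig import robot
robot.job_done()
E
```

```text
the job is handed in; nothing more can be done
```

I handed the job in at about 39 s with the key fully home in the lock, turned to the stop and still gripped; no verdict came back. The spoon is across the rest in both forks and the opener is still on its hook.

**Last checks**
- **Spoon:** the last picture shows it in both forks, let go.
- **Key home:** it stopped within 0.3 mm of the height expected with the collar on the plate, pressing down with a steady 9 N. Rocking it past the pins never needed more than about 10 N.
- **Turn:** the turning torque followed the spring (about 0.12 N m), then climbed steadily from about 1.74 rad of wrist turn to 0.45 N m at the 1.82 rad I'm holding. That fits the stop at 1.6 rad plus the key's play, but I couldn't read the barrel angle directly.
- **Everything else:** the opener, mug, pepper mill, salt jar, timer and tongs look unmoved in the last picture.

**What failed or disagreed**
- **First spoon grasp:** it closed on nothing. Touching the lid showed the fingertips are about 25 mm behind the reported TCP, and I corrected for that from then on.
- **Camera heights:** where I matched points between the two views, heights mostly came out 3–8 mm low. I relied on the heights you gave instead.
- **Finger width:** the readings run 2–3.5 mm narrower than the real parts.
- **Grip on the key:** it holds only the top few millimetres of the bow. It showed no sign of slipping under the final torque.

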